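# Hold a flotation cell's drain open

### The job

Leave the drain valve with the red pad locked open: press its red pad fully down into the housing against the spring and, while keeping it down, slide the yellow keeper along over it to the end of its travel, so that the pad stays trapped down when you let go. Do not press the other valve, the one with the blue pad.

Things in the scene. Friction and masses are not known exactly. Their poses are not given: they have to be found in the camera images.
- red_pad (a point): Where to press: on the flat top of the red pad of a fixed valve block; moves with the pad. Pad 44 mm wide (x), 90 mm long (y); this point is on its middle line, 20 mm in from its -y end. z up; +y is the keeper's locking direction (yaw varies). Pad top 120 mm above the bench when up, 100 mm fully down. Press here, then move along +y still pressing: the fingers' sides meet the keeper's bar and push it.
- red_plunger (a joint): How far the red pad is pressed down, m: 0 up, 0.020 fully down. Spring force 3 N at 0, 8 N at 0.020. The keeper passes only while this exceeds about 0.014 (the plunger's steel ears block it otherwise); trapped and let go, the pad rises to about 0.014 and stays.
- red_keeper (a joint): Slide of the red valve's yellow keeper along +y, m: starts 0 to 0.004, 0.036 fully locked; 2 N friction, stays where left. Low side runners (below the pad's top) carry a bar across over the pad: 12 mm thick, 81 mm long (x), underside 125 mm, top 137 mm above the bench; at 0 its near (-y) face is 36 mm, locked 72 mm, to the +y side of red_pad. With the pad up it is blocked at 0.006.
- blue_pad (a point): The same point on the other valve, alike but with a blue pad: to be left up. The two valves' places swap at random. Each block is grey aluminium, 110 x 130 mm in plan, 70 mm high, with two steel guide rails on top (to 92 mm) and a brass pipe stub at its +x side.

How it is judged:
By the outcome, as a careful person would: the job done as asked, in the order asked, and still so for the second after the job is handed in, with the robot touching nothing.
It also fails if it takes over 29 s, if anything falls off the work surface, if the arm or the gripper's body presses on something with over 40 N, if the wrist force passes 120 N, or if a joint passes its speed limit or range.

### The arm

A 6-joint arm with a two-finger parallel gripper is mounted at the origin on the work surface. World frame = base frame: x ahead of the robot, y to its left, z up, the work surface at z = 0. Lengths are in m, angles in rad, forces in N, time in s.
With the tool pointing down it reaches from about 0.35 to 0.85 m from the base axis. Payload 8.1 kg.
Tool frame: the origin (TCP) lies where the fingers leave the gripper's body, on its centre line; the fingertips stand 84 mm ahead of it and the grasp point (between the pads) lies 65 mm ahead of it; z points along the fingers, y is the line along which they close (so a half turn about z gives the same grasp; the last joint's range is limited). The gripper opens to 93 mm and grips with 3 to 60 N. Pads are 15 mm wide; open, the fingers measure 128 mm over their backs; the gripper's body (75 mm by 188 mm) begins 65 mm behind the grasp point.
Start: joints at [1.067, 0.13, 1.488, -0, 1.523, -0.085], TCP at [0.244, 0.548, 0.303] pointing down, gripper open.
Joint ranges: [-2.96, 2.96], [-0.89, 2.26], [0.02, 2.5], [-1.34, 4.48], [0, 2.73], [-2.66, 2.66]. Speed limits (rad/s): [2.39, 2.39, 2.79, 3.14, 3.14, 3.14].

### API

Orientations are given as a rotation vector (axis times angle).
In Python, from plant import robot gives the robot as it stands.
- The arm moves only by the shell command python3 -m jog 'ROWS' [FORCE]. ROWS is text: rows parted by semicolons, each of 5 numbers parted by spaces: the opening, from 0 (shut) to 1 (fully open), then the shift along the tool's x, y, z in m, then the turn about the tool's z in degrees. A call has 1 to 10 rows; each row shifts and turns the commanded pose from where the row before left it, along the tool's axes as they then stand; what a row does not reach is not made up. A row lasts 1/12 s, in which the tool goes at most 41.7 mm and 7.16 degrees, less where a joint would pass 70% of its speed; a pose out of reach is approached as far as the arm can. A call with a gripper value outside its range is refused whole. The fingers move at their own pace and stop on an object; FORCE is the grip in N (left out, the last holds). Time passes only in rows, so rows that do not move let the fingers close. It gives the time, the measured TCP pose, the force, the opening and the grip force at its end, in the units of the state.
- robot.read_state(): the state, without advancing time (a new reading comes with each control period).
- robot.read_camera(name): name is "scene" or "top" or "wrist"; returns a dict with "color" (480x640x3 uint8, red, green, blue), "intrinsics" (3x3 intrinsics, pixels), "pose" (4x4, takes a point from camera to world coordinates); the wrist camera has in their place "tool_from_camera" (4x4, takes a point from camera to tool coordinates, whose origin is the TCP and whose axes are the flange's). Camera axes: x right, y down, z forward; pixel columns grow to the right and rows downward; lengths in m; the calibration is good to about 2 mm. The wrist camera is an equidistant fisheye: a pixel r from the principal point sees the ray r / f radians off the axis. A picture is of the moment at which its call begins: read the wrist's pose just before it. There is no depth.
- robot.close_job(): hands the job in; it is judged then, once.
The state is a dict: "t": time; "q": joint angles; "dq": joint speeds; "joint_torque": joint torques, N m; "tool_pos": TCP position; "orientation": TCP orientation; "force": force on the tool from outside, world axes, zero at the start; "wrist_torque": the same for the moment, N m; "opening": finger opening in m; "gripper_force": force on a finger pad.
Only numpy, scipy, OpenCV 4.12 (cv2) and the standard library are available. Lean on these libraries where they do the work, as an engineer would, in place of code of your own. Each camera call takes 0.05 s, during which the arm holds its last target. There are 200 camera calls.

## Working session

There is one attempt and no reset: what is moved stays moved. The work goes in short steps, Python scripts to look and compute and a shell command to move; the robot and the scene stay as the last step left them, time stands still between calls to the robot, and variables do not carry over. Pictures are saved under pics/ and viewed, at most 10 in all, crops included, and the job is handed in when it is done.

```bash
mkdir -p pics
cat > s.py <<'E'
from plant import robot
import cv2,numpy as np
s=robot.read_state();print(s['t'],s['tool_pos'],s['orientation'],s['force'],s['opening'])
a=robot.read_camera('top');b=robot.read_camera('scene')
np.savez('cam.npz',tc=a['color'],tk=a['intrinsics'],tp=a['pose'],sc=b['color'],sk=b['intrinsics'],sp=b['pose'])
cv2.imwrite('pics/top.png',a['color'][:,:,::-1]);cv2.imwrite('pics/scene.png',b['color'][:,:,::-1])
print(a['pose'],a['intrinsics'])
E
python3 s.py
```

```text
0.0 [0.24376769 0.54779318 0.30169535] [-6.52952963e-01 -3.07240861e+00  2.79368715e-03] [ 0.31894014 -0.23067764 -0.47725648] 0.0930626318830234
[[-0.02660533 -0.99915472  0.03133701  0.48356643]
 [-0.99948483  0.0271509   0.01711459 -0.03775527]
 [-0.01795095 -0.03086553 -0.99936234  0.95368645]
 [ 0.          0.          0.          1.        ]] [[573.68538834   0.         314.7989417 ]
 [  0.         573.68538834 248.25137707]
 [  0.           0.           1.        ]]
```

View pics/top.png

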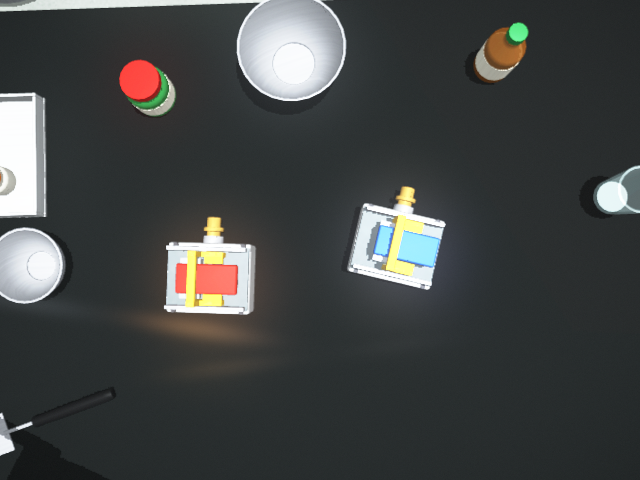

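View pics/scene.png

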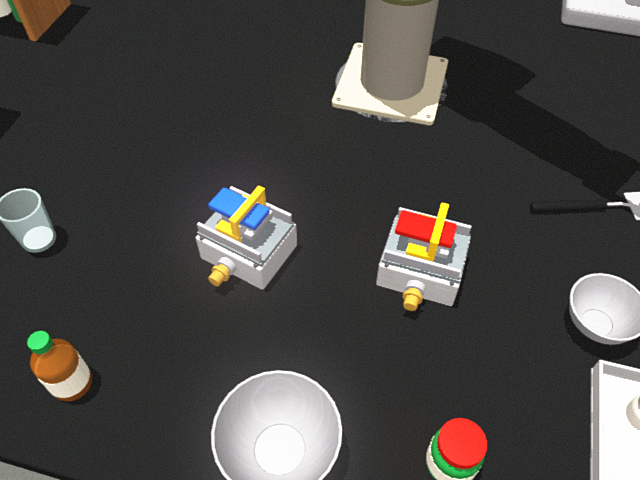

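The top view shows the red valve's pad at about (176–238, 263–293), with its bar at u≈187–198 and its pipe up. The blue valve is at about (395, 245). The scene view agrees. Locking (+y) points to image left for the red valve.

```bash
cat > m.py <<'E'
import cv2,numpy as np
from scipy.spatial.transform import Rotation as R
d=np.load('cam.npz')
def ray(uv,K,P,z):
    r=P[:3,:3]@np.linalg.inv(K)@np.array([uv[0],uv[1],1.]); o=P[:3,3]
    return (o+r*(z-o[2])/r[2])
def mask(im,roi):
    h=cv2.cvtColor(im,cv2.COLOR_RGB2HSV); red=((h[...,0]<8)|(h[...,0]>172))&(h[...,1]>150)&(h[...,2]>90)
    yel=(h[...,0]>18)&(h[...,0]<32)&(h[...,1]>150)&(h[...,2]>120)
    o=np.zeros(red.shape,bool);x0,x1,y0,y1=roi;o[y0:y1,x0:x1]=1
    return red&o,yel&o
for n,roi in (('t',(150,265,240,318)),('s',(370,480,195,275))):
    im,K,P=d[n+'c'],d[n+'k'],d[n+'p']
    r,y=mask(im,roi)
    for nm,m,z in (('red',r,.12),('yel',y,.137)):
        pts=np.argwhere(m)[:,::-1]
        w=np.array([ray(p,K,P,z)[:2] for p in pts])*1000
        rect=cv2.minAreaRect(w.astype(np.float32))
        print(n,nm,len(pts),rect,cv2.boxPoints(rect).round(1).tolist())
E
python3 m.py
python3 - <<'E'
import cv2
im=cv2.imread('pics/top.png')[230:325,150:270]
cv2.imwrite('pics/crop.png',cv2.resize(im,None,fx=6,fy=6,interpolation=cv2.INTER_NEAREST))
E
```

```text
t red 832 ((469.9375305175781, 135.5093994140625), (89.1847152709961, 42.20972442626953), 88.47167205810547) [[447.70001220703125, 91.5], [489.79998779296875, 90.4000015258789], [492.20001220703125, 179.5], [450.0, 180.60000610351562]]
t yel 196 ((470.12109375, 134.41151428222656), (53.74844741821289, 75.7184829711914), 87.53340911865234) [[431.1000061035156, 109.19999694824219], [506.79998779296875, 105.9000015258789], [509.1000061035156, 159.60000610351562], [433.5, 162.89999389648438]]
s red 1197 ((472.79840087890625, 139.52305603027344), (89.475341796875, 49.499122619628906), 86.94334411621094) [[445.70001220703125, 96.19999694824219], [495.1000061035156, 93.5], [499.8999938964844, 182.89999389648438], [450.5, 185.5]]
s yel 728 ((484.15179443359375, 142.9266815185547), (41.67261505126953, 115.7931900024414), 85.9755859375) [[424.8999938964844, 126.19999694824219], [540.4000244140625, 118.0999984741211], [543.4000244140625, 159.60000610351562], [427.8999938964844, 167.8000030517578]]
```

View pics/crop.png

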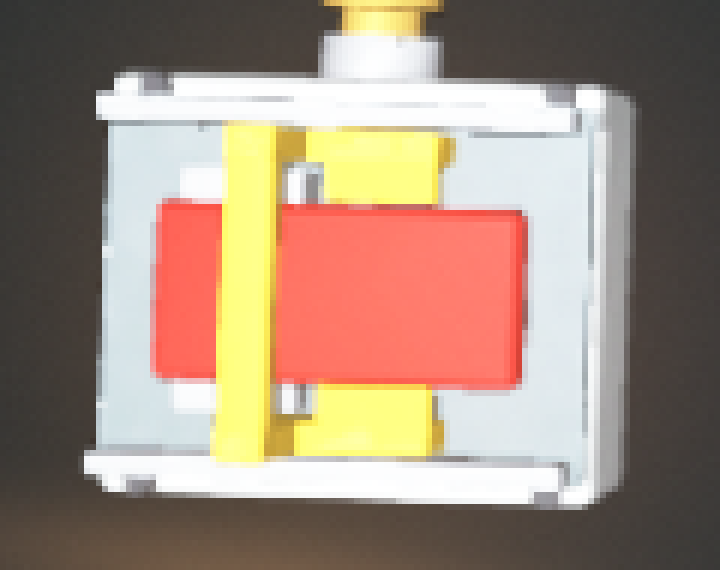

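The crop confirms the pad is up and the bar is near the +y (left) end. Pad centre is about (0.471, 0.136) with yaw about −2°, so the press point is about (0.470, 0.111). I'll shift there and turn +68° about tool z.

```bash
python3 -m jog '0 -0.0256 -0.0205 0 0;0 -0.0256 -0.0205 0 0;0 -0.0256 -0.0205 0 0;0 -0.0256 -0.0205 0 0;0 -0.0256 -0.0205 0 0;0 -0.0256 -0.0205 0 0;0 -0.0256 -0.0205 0 0;0 -0.0256 -0.0205 0 0;0 -0.0256 -0.0205 0 0;0 -0.0256 -0.0205 0 0' 40
python3 -m jog '0 -0.0256 -0.0205 0 0;0 -0.0256 -0.0205 0 0;0 -0.0256 -0.0205 0 0;0 -0.0256 -0.0205 0 0;0 -0.0256 -0.0205 0 0'
python3 -m jog '0 0 0 0 6.8;0 0 0 0 6.8;0 0 0 0 6.8;0 0 0 0 6.8;0 0 0 0 6.8;0 0 0 0 6.8;0 0 0 0 6.8;0 0 0 0 6.8;0 0 0 0 6.8;0 0 0 0 6.8'
python3 -m jog '0 0 0 0 0;0 0 0 0 0;0 0 0 0 0'
```

```text
t: 0.93
tool_pos: [0.3947, 0.2552, 0.3024]
orientation: [-0.653, -3.073, 0.0]
force: [0.1, 0.2, 0.4]
opening: 0.031
gripper_force: 0.0
t: 1.35
tool_pos: [0.47, 0.1095, 0.3024]
orientation: [-0.653, -3.073, 0.0]
force: [0.6, 0.9, -0.4]
opening: 0.0009
gripper_force: 0.0
t: 2.18
tool_pos: [0.4695, 0.111, 0.3023]
orientation: [-2.266, -2.175, 0.001]
force: [0.4, 0.2, -0.7]
opening: 0.0004
gripper_force: 0.0
t: 2.43
tool_pos: [0.4696, 0.1111, 0.3025]
orientation: [-2.255, -2.187, 0.001]
force: [0.1, -0.8, -0.7]
opening: 0.0008
gripper_force: 0.0
```

```bash
python3 -m jog '0 0 0 0.015 0;0 0 0 0.02 0;0 0 0 0.02 0;0 0 0 0.02 0;0 0 0 0.01 0;0 0 0 0 0;0 0 0 0 0'
sed -i "s#pics/top.png#pics/top2.png#;s#pics/scene.png#pics/scene2.png#;s#cam.npz#cam2.npz#" s.py; python3 s.py|head -1
python3 - <<'E'
import cv2,numpy as np
a=cv2.imread('pics/top2.png')[200:340,130:280];b=cv2.imread('pics/scene2.png')[160:310,350:500]
f=lambda i:cv2.resize(i,(400,400),interpolation=cv2.INTER_CUBIC)
cv2.imwrite('pics/c2.png',np.hstack([f(a),f(b)]))
E
```

```text
t: 3.02
tool_pos: [0.4696, 0.1111, 0.2177]
orientation: [-2.258, -2.183, 0.001]
force: [0.1, -0.5, 0.4]
opening: 0.0002
gripper_force: 0.0
3.0167 [0.4695624  0.11107208 0.21773641] [-2.25795274e+00 -2.18344431e+00  1.20781780e-03] [ 0.09187188 -0.45265717  0.35744217] 0.00017855301037350704
```

View pics/c2.png

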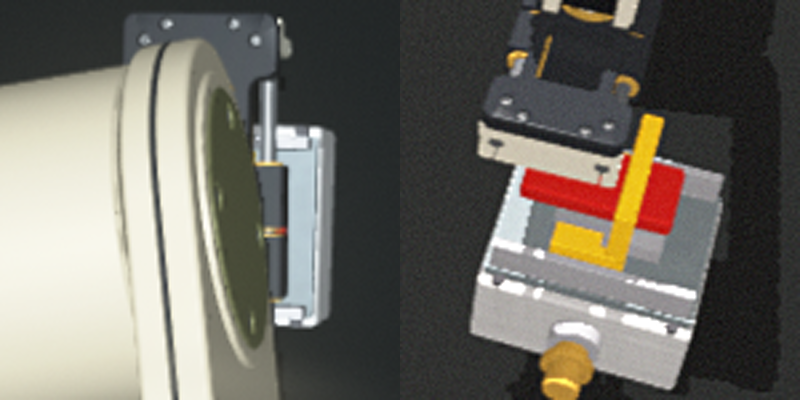

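The right half of the picture shows the gripper body over the pad's −y part, on the clear side of the yellow bar (about (635, 190)). The fingers are hidden beneath it. Next I press.

```bash
python3 -m jog '0 0 0 0.007 0;0 0 0 0.007 0;0 0 0 0.005 0;0 0 0 0 0;0 0 0 0 0'; python3 -m jog '0 0 0 0.005 0;0 0 0 0.005 0;0 0 0 0.003 0;0 0 0 0 0;0 0 0 0 0;0 0 0 0 0'
```

```text
t: 3.53
tool_pos: [0.4699, 0.1111, 0.1988]
orientation: [2.26, 2.182, 0.0]
force: [-0.2, -1.0, 4.0]
opening: 0.0007
gripper_force: 1.6
t: 4.03
tool_pos: [0.4701, 0.1111, 0.1861]
orientation: [2.259, 2.182, 0.001]
force: [-1.1, -0.6, 7.7]
opening: 0.0004
gripper_force: 3.2
```

```bash
python3 -m jog '0 0 0 0.001 0;0 0 0 0.001 0;0 0 0 0.0005 0;0 0 0 0 0;0 0 0 0 0;0 0 0 0 0'
```

```text
t: 4.53
tool_pos: [0.4702, 0.1111, 0.1843]
orientation: [2.259, 2.182, 0.001]
force: [-3.2, -0.8, 13.3]
opening: 0.0004
gripper_force: 6.2
```

Force rose past the spring to 13 N, so the pad is at the bottom. Next I slide along tool +x.

```bash
python3 -m jog '0 0.004 0 0 0;0 0.004 0 0 0;0 0.004 0 0 0;0 0.004 0 0 0;0 0.004 0 0 0;0 0.002 0 0 0;0 0 0 0 0'; python3 -m jog '0 0.003 0 0 0;0 0.003 0 0 0;0 0.003 0 0 0;0 0.003 0 0 0;0 0.003 0 0 0;0 0 0 0 0;0 0 0 0 0'
```

```text
t: 5.12
tool_pos: [0.4715, 0.1323, 0.1843]
orientation: [2.258, 2.18, 0.001]
force: [0.9, -6.5, 10.4]
opening: 0.0006
gripper_force: 5.2
t: 5.7
tool_pos: [0.4722, 0.147, 0.1844]
orientation: [2.258, 2.18, 0.001]
force: [0.7, -7.2, 11.1]
opening: 0.0001
gripper_force: 5.7
```

```bash
python3 -m jog '0 0.003 0 0 0;0 0.003 0 0 0;0 0.003 0 0 0;0 0.003 0 0 0;0 0.003 0 0 0;0 0 0 0 0;0 0 0 0 0'; python3 -m jog '0 0.003 0 0 0;0 0.003 0 0 0;0 0.002 0 0 0;0 0.002 0 0 0;0 0 0 0 0;0 0 0 0 0'
```

```text
t: 6.28
tool_pos: [0.4728, 0.162, 0.1843]
orientation: [2.258, 2.18, 0.001]
force: [1.5, -7.0, 9.9]
opening: 0.0004
gripper_force: 5.4
t: 6.78
tool_pos: [0.4731, 0.1719, 0.1843]
orientation: [2.258, 2.179, 0.001]
force: [1.4, -7.2, 10.0]
opening: 0.0007
gripper_force: 5.7
```

```bash
python3 -m jog '0 0.002 0 0 0;0 0.001 0 0 0;0 0 0 0 0;0 0 0 0 0'; python3 -m jog '0 0.002 0 0 0;0 0 0 0 0;0 0 0 0 0'
```

```text
t: 7.12
tool_pos: [0.4732, 0.1747, 0.1843]
orientation: [2.258, 2.179, 0.0]
force: [2.0, -8.1, 10.3]
opening: 0.0006
gripper_force: 5.9
t: 7.37
tool_pos: [0.4733, 0.1762, 0.1843]
orientation: [2.257, 2.178, -0.001]
force: [0.5, -12.1, 11.3]
opening: 0.0007
gripper_force: 9.6
```

```bash
python3 -m jog '0 0.0015 0 0 0;0 0 0 0 0;0 0 0 0 0'
```

```text
t: 7.62
tool_pos: [0.4734, 0.1765, 0.1843]
orientation: [2.257, 2.177, -0.004]
force: [1.0, -19.2, 13.4]
opening: 0.0007
gripper_force: 12.2
```

Hit the end stop (19 N, tool stalled). I'll ease off slightly, lift, then retreat and check.

```bash
python3 -m jog '0 -0.002 0 0 0;0 -0.002 0 0 0;0 0 0 -0.01 0;0 0 0 -0.02 0;0 0 0 -0.03 0;0 0 0 -0.03 0;0 0 0 -0.03 0;0 -0.03 0 -0.02 0;0 -0.03 0 0 0;0 -0.03 0 0 0'
python3 -m jog '0 -0.035 0 0 0;0 -0.035 0 0 0;0 -0.035 0 0 0;0 -0.035 0 0 0;0 -0.035 0 0 0;0 -0.035 0 0 0;0 0 0 0 0;0 0 0 0 0'
sed -i "s#top2#top3#;s#scene2#scene3#;s#cam2#cam3#" s.py; python3 s.py|head -1
python3 - <<'E'
import cv2,numpy as np
a=cv2.imread('pics/top3.png')[200:340,130:280];b=cv2.imread('pics/scene3.png')[160:310,350:500]
f=lambda i:cv2.resize(i,(400,400),interpolation=cv2.INTER_CUBIC)
cv2.imwrite('pics/c3.png',np.hstack([f(a),f(b)]))
E
```

```text
t: 8.45
tool_pos: [0.4689, 0.0852, 0.325]
orientation: [2.257, 2.184, 0.002]
force: [0.5, 0.4, -0.7]
opening: 0.0007
gripper_force: 0.0
t: 9.12
tool_pos: [0.4609, -0.1256, 0.3227]
orientation: [-2.262, -2.177, 0.001]
force: [-0.0, 0.1, -0.1]
opening: 0.0006
gripper_force: 0.0
9.1167 [ 0.46085012 -0.1256099   0.32268087] [-2.26245091e+00 -2.17717800e+00  1.31460874e-03] [-0.04021518  0.14558109 -0.13410543] 0.0005762290166482439
```

View pics/c3.png

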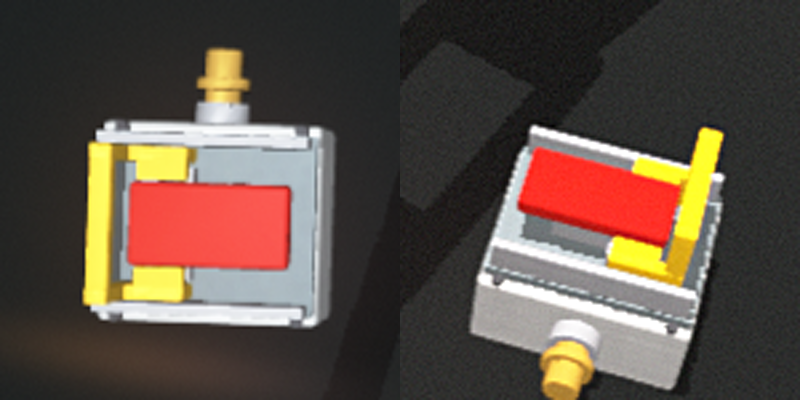

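The keeper bar is at the end of its travel (left image, x≈85–113). The pad stays low between the runners, and the arm is clear.

```bash
python3 -c "
from plant import robot
print(robot.close_job())"
```

```text
the job is handed in; nothing more can be done
None
```

The red valve is locked open: its pad is trapped down with the yellow keeper pushed to its end stop, the blue valve was never touched, and the job was handed in at about 9 s with the arm clear; no verdict came back.

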